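# Raise the horn antenna on its twist-lock mast and aim it

## Robot

A 7-joint arm with a two-finger parallel gripper is mounted at the origin on the work surface. World frame = base frame: x ahead of the robot, y to its left, z up, the work surface at z = 0. Lengths are in m, angles in rad, forces in N, time in s.
With the tool pointing down it reaches from about 0.425 to 1.025 m from the base axis. Payload 3.6 kg.
Tool frame: the origin (TCP) lies midway between the tips of the shut fingers; the grasp point (between the pads) lies 19 mm behind it; z points along the fingers, y is the direction in which the jaws open and shut (so a half turn about z gives the same grasp; the last joint's range is limited). The gripper opens to 85 mm and grips with 20 to 120 N. Pads are 22 mm wide; open, the fingers measure 114 mm over their backs; the gripper's body (76 mm by 85 mm) begins 54 mm behind the grasp point. The pads swing forward as they close: fully open they stand 13 mm farther back than shut.
Start: joints at [-1.202, 0.591, 0.048, 1.609, -0.033, 0.943, -0.034], TCP at [0.323, 0.649, 0.231] pointing down, gripper open.
Joint ranges: [-2.69, 2.69], [-0.47, 2.24], [-1.27, 1.36], [0.19, 2.51], [-1.53, 4.68], [0.08, 2.07], [-3.09, 3.09]. Speed limits (rad/s): [2.57, 2.57, 3.14, 3.14, 3.14, 3.14, 3.14].

## Interface

Orientations are given as a rotation vector (axis times angle).
In Python, from workcell import r, viewer gives the robot as it stands.
- The arm moves only by the shell command python3 -m crank 'ROWS' [FORCE]. ROWS is a JSON object of lists of equal length, an entry for each row: "offset": the shift along the tool's x, y, z in m, a list of three; "twist": the turn about the tool's z in degrees; "jaw": the opening, from -1 (shut) to 1 (fully open). A call has 1 to 20 rows; each row is the pose to reach, as a shift and turn from the pose measured when the call began, along the tool's axes at that moment; what a row does not reach only later rows make up. A row lasts 1/10 s, in which the tool goes at most 50 mm and 8.59 degrees, less where a joint would pass 70% of its speed; a pose out of reach is approached as far as the arm can. A call with a gripper value outside its range is refused whole. The fingers move at their own pace and stop on an object; FORCE is the grip in N (left out, the last holds). Time passes only in rows, so rows that repeat a pose let the fingers close. It gives the time, the measured TCP pose, the force and the opening at its end, in the units of the state.
- r.get_state(): the state, without advancing time (a new reading comes with each control period).
- viewer.get_image(name): name is "side" or "top" or "wrist"; returns a dict with "img" (400x640x3 uint8, blue, green, red), "z_map" (400x640 float32, m along the optical axis (not along the pixel's ray), 0 where there is no reading), "fx", "fy", "cx", "cy" (pixels), "R" (3x3) and "t" (3): a world point X has camera coordinates R X + t. Camera axes: x right, y down, z forward; pixel columns grow to the right and rows downward; lengths in m; the calibration is good to about 2 mm. A picture is of the moment at which its call begins.
- r.hand_in(): hands the job in, once; it reports no verdict.
The state is a dict: "time": time; "joint_positions": joint angles; "joint_velocities": joint speeds; "tau": joint torques, N m; "eef_pos": TCP position; "tool_rot": TCP orientation; "contact_force": force on the tool from outside, world axes, zero at the start; "wrist_torque": the same for the moment, N m; "finger_gap": opening from 0.0 (shut) to 1.0 (fully open).
Only numpy, scipy, OpenCV 4.12 (cv2) and the standard library are available. Lean on these libraries where they do the work, as an engineer would, in place of code of your own. Each camera call takes 0.05 s, during which the arm holds its last target.

## Task

The horn antenna on the mast is stowed low, locked under the fork plate. Turn it until its locking finger is in line with the slot, raise it through, then aim the horn straight at the cone-shaped antenna and set it down so that the finger rests on top of the fork plate, and let go. Do not shift the other things on the bench.

Things in the scene. Friction and masses are not known exactly. Their poses are not given: they have to be found in the camera images.
- grip (a point): Centre of the black grip bar on top of the mast's turning head: 60 mm long (x), 24 mm thick (y), standing free from 32 mm below this point to 23 mm above. It lies on the vertical turning axis, 172 mm above the table when stowed. x is level and points where the horn points, z up. The head (about 0.5 kg) only turns about and slides along the axis; turned, it stays (0.06 N m); unsupported, it sinks.
- horn (a point): Centre of the horn's round open mouth (72 mm across), 108 mm out from the turning axis and 47 mm below the grip point. The aluminium horn is a level cone on the head; x axis along the horn, outwards.
- finger (a point): Tip of the steel locking finger, half-way up: a flat bar 12 mm wide and 10 mm thick, fixed to the head beneath the horn and pointing the same way, reaching 62 mm out from the turning axis; 137 mm below the grip point. x axis outwards.
- slot (a point): Outer end of the slot in the aluminium fork plate, at its top face, 50 mm out from the turning axis; x axis from the turning axis out along the slot. The slot is 22 mm wide and open at this end; the 12 mm finger passes up or down only within about 0.08 rad of the slot's direction.
- mast: Fixed mast base, dark plate 150 x 130 x 14 mm, origin under the turning axis, x axis along the slot. On it the level fork plate, 90 x 100 mm, 15 mm thick, top face 70 mm above the table, carried by two pillars behind. The head blocks itself under it unless the finger is in line with the slot.
- mast_turn (a joint): Turn of the head about the vertical axis in rad: 0 = horn and finger over the slot, positive anticlockwise seen from above, range -1.7 to 1.7.
- mast_lift (a joint): Height of the head in m: 0 = stowed at the bottom (finger under the fork plate, 15 mm below it), 0.040 = finger resting on top of the fork plate, 0.065 = upper stop.
- cone (a point): Centre of the cone of the cone-shaped receiving antenna, 160 mm above the table on the axis of its stand: an aluminium cone 72 mm wide below and 60 mm high with a 52 mm flat disc on its tip, on a dark stand with a 90 mm round foot, 194 mm tall in all. This is the one to aim at. It stands 190 to 310 mm from the mast, to the left or the right.
- rod_antenna: Another antenna, not to be aimed at: slender black upright tube over a flat 68 mm disc, on the same kind of stand, 204 mm tall; origin under the centre of its foot. To be left alone.
- multimeter: Grey multimeter lying on the bench, 75 x 150 x 34 mm, origin at the centre of its underside. To be left alone.
- mouse: Black computer mouse, 100 x 60 x 30 mm, origin at the centre of its underside. To be left alone.
- board: Green circuit board, 70 x 100 mm, 20 mm high with its parts, origin at the centre of its underside. To be left alone.
- screwdriver: Screwdriver with black handle lying on the bench, 170 mm long, along its x axis, origin under it. To be left alone.
- coupler: Brass coupler standing on end, 28 mm wide, 32 mm high, origin at the centre of its underside. To be left alone.
Mind the look-alikes: they are no part of the job. Leave any purple or yellow look-alike of the part that bears cone alone. Leave any yellow look-alike of the mast alone.

How it is judged:
On the way:
1. the finger has been raised through the slot to the top of the fork plate (value of joint mast_lift above 0.036 m), for 0.05 s.
At the end, for the whole second after the job is handed in: The head is at rest with its finger resting on top of the fork plate (mast_lift between 0.036 and 0.043 m), released, and the horn faces the cone-shaped antenna: the horn's centre line, prolonged, passes within 25 mm to either side of the cone's axis (value of joint mast_lift between 0.036 and 0.043 m and y of cone in the frame of horn between -0.025 and 0.025 m and x of cone in the frame of horn above 0 m and velocity of joint mast_turn between -0.03 and 0.03 rad/s and velocity of joint mast_lift between -0.01 and 0.01 m/s); the robot touches nothing.
It fails at once if the cone-shaped antenna is shifted by more than 10 mm (distance of cone from where it was at the start of the episode above 0.01 m).
It fails at once if another loose thing on the bench is shifted by more than 15 mm (distance of any of rod_antenna, multimeter, mouse, board, screwdriver, coupler from where it was at the start of the episode above 0.015 m).
It also fails if it takes over 38 s, if anything falls off the work surface, if the arm or the gripper's body presses on something with over 40 N, if the wrist force passes 120 N, or if a joint passes its speed limit or range.

## Working session

There is one attempt and no reset: what is moved stays moved. The work goes in short steps, Python scripts to look and compute and a shell command to move; the robot and the scene stay as the last step left them, time stands still between calls to the robot, and variables do not carry over. Pictures are saved under pics/ and viewed, and the job is handed in when it is done.

```bash
mkdir -p pics; ls; python3 - <<'E'
from workcell import r, viewer
import cv2,numpy as np
s=r.get_state(); print({k:np.round(v,3).tolist() for k,v in s.items()})
for n in("top","side","wrist"):
    d=viewer.get_image(n); cv2.imwrite(f"pics/{n}1.png",d["img"]); np.savez(f"{n}1.npz",**d)
    print(n,d["fx"],d["fy"],d["cx"],d["cy"],np.round(d["R"],3).tolist(),np.round(d["t"],3), np.round(-np.array(d["R"]).T@d["t"],3))
E
```

```text
pics
{'time': 0.0, 'joint_positions': [-1.203, 0.592, 0.048, 1.61, -0.033, 0.943, -0.034], 'joint_velocities': [-0.001, -0.001, 0.001, -0.001, -0.0, -0.0, 0.001], 'tau': [-0.001, -54.869, 1.546, -19.813, 0.009, 0.009, 0.0], 'eef_pos': [0.323, 0.648, 0.23], 'tool_rot': [-0.719, -3.058, 0.003], 'contact_force': [0.079, 0.723, 0.155], 'wrist_torque': [0.022, -0.067, -0.047], 'finger_gap': 0.997}
top 437.3925785031839 437.3925785031839 320.72511580119226 204.0669290998877 [[-0.01, -1.0, 0.004], [-0.993, 0.01, -0.114], [0.114, -0.005, -0.993]] [0.006 0.599 1.088] [0.47  0.005 1.149]
side 363.00901940046737 363.00901940046737 318.43932936363626 199.79893231792005 [[0.831, -0.556, -0.014], [-0.37, -0.535, -0.76], [0.415, 0.637, -0.65]] [-0.512  0.294  0.835] [ 0.188 -0.659  0.759]
wrist 281.2344354253973 281.2344354253973 315.8194037625849 199.7366689116228 [[0.447, 0.895, -0.001], [0.856, -0.427, 0.29], [0.259, -0.131, -0.957]] [-0.724 -0.038  0.379] [0.258 0.682 0.373]
```

View pics/top1.png

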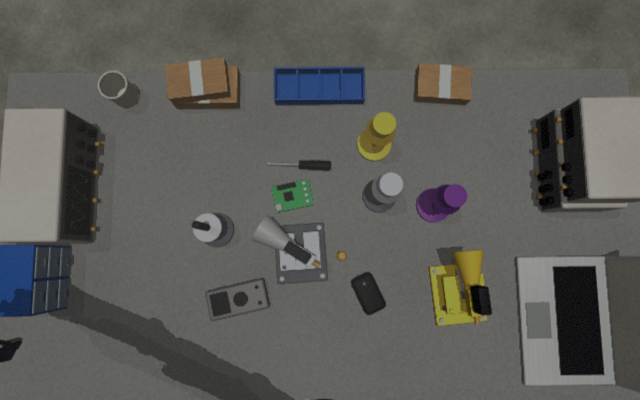

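View pics/side1.png

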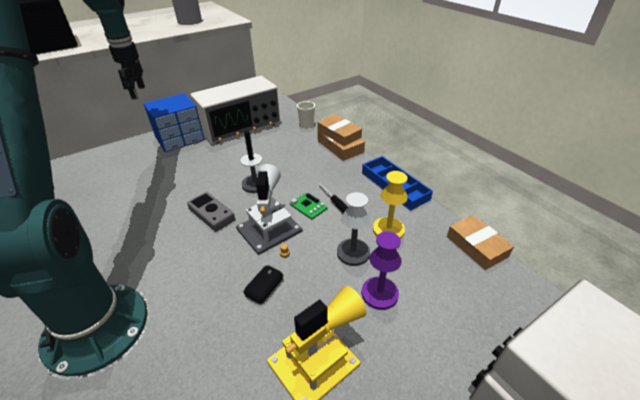

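The top view shows three cone-type stands: silver (385,190), yellow (378,135) and purple (437,203). It also shows two masts, aluminium (300,250) and yellow (460,295), plus the rod antenna at (210,228). The silver cone and the aluminium mast fit the description, because the coloured ones are the look-alikes. I'll confirm this in an enlarged crop.

```bash
python3 - <<'E'
import cv2,numpy as np
a=np.load("top1.npz")["img"][150:310,190:430]; cv2.imwrite("pics/crop_top.png",cv2.resize(a,None,fx=3.3,fy=3.3,interpolation=cv2.INTER_CUBIC))
a=np.load("side1.npz")["img"][120:275,220:420]; cv2.imwrite("pics/crop_side.png",cv2.resize(a,None,fx=3.8,fy=3.8,interpolation=cv2.INTER_CUBIC))
E
```

```text
(no output)
```

View pics/crop_top.png

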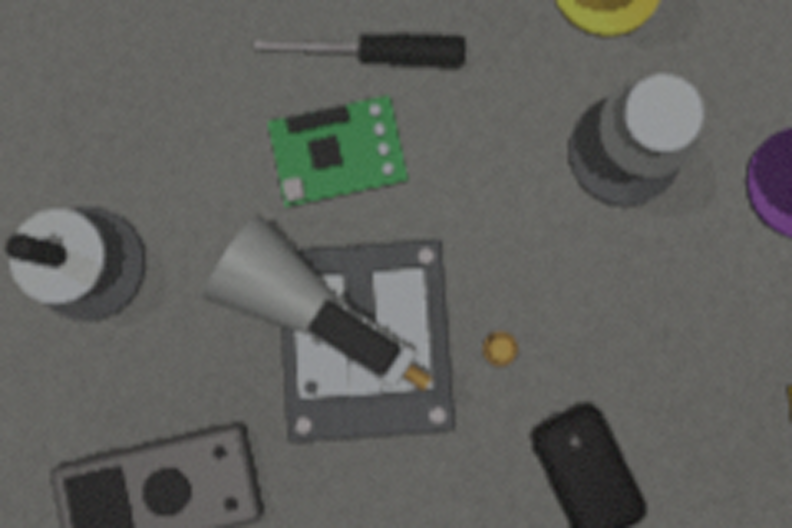

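View pics/crop_side.png

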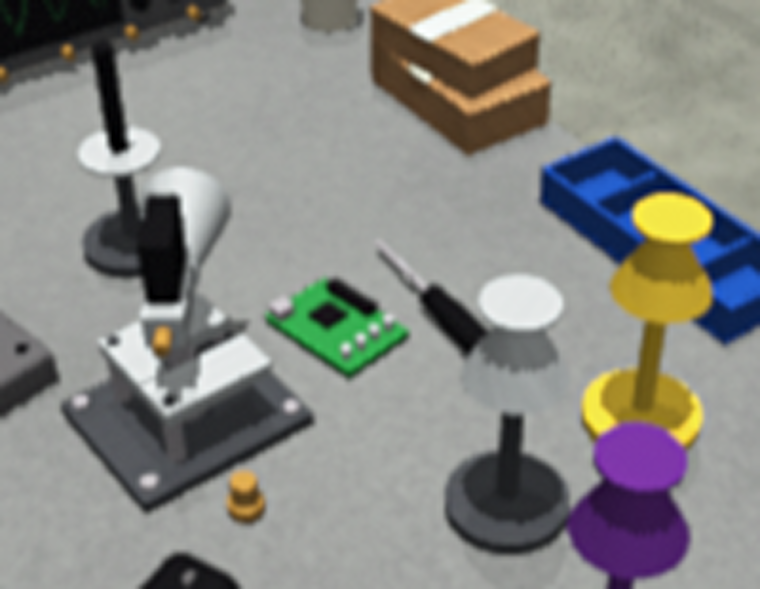

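Confirmed. The aluminium mast's slot opens upwards in the top image and its horn is turned to the left. The silver cone is at crop (660,115), with the other cones yellow and purple. Next I'll measure with depth.

```bash
cat > h.py <<'E'
import numpy as np,cv2
def cloud(d):
    z=d["z_map"]; v,u=np.mgrid[0:z.shape[0],0:z.shape[1]]
    P=np.stack([(u-d["cx"])/d["fx"]*z,(v-d["cy"])/d["fy"]*z,z],-1)
    W=(P-d["t"])@np.asarray(d["R"]); W[z<=0]=np.nan
    return W
def rays(d,uv,h):  # pixels -> plane z=h
    uv=np.atleast_2d(uv).astype(float); R=np.asarray(d["R"]); c=-R.T@d["t"]
    w=np.c_[(uv[:,0]-d["cx"])/d["fx"],(uv[:,1]-d["cy"])/d["fy"],np.ones(len(uv))]@R
    return c+w*((h-c[2])/w[:,2])[:,None]
def rect(p):
    c,s,a=cv2.minAreaRect((p[:,:2]*1000).astype(np.float32)); b=cv2.boxPoints((c,s,a))
    e=b[1]-b[0],b[2]-b[1]; L=max(e,key=np.linalg.norm)
    return np.round(c,1),np.round(s,1),np.degrees(np.arctan2(L[1],L[0]))
E
python3 - <<'E'
from h import *
for n in("top","side"):
    d=dict(np.load(n+"1.npz")); W=cloud(d); img=d["img"].astype(int)
    mx=img.max(-1); sat=mx-img.min(-1)
    near=lambda x,y,R:np.hypot(W[...,0]-x,W[...,1]-y)<R
    # approx mast / cone by ray
    if n=="top": M=rays(d,[300,250],.07)[0]; C=rays(d,[390,184],.194)[0]; print(M,C)
    m=near(M[0],M[1],.09)&(W[...,2]>.188)&(W[...,2]<.202)&(mx<75)
    print(n,"grip",m.sum(),rect(W[m]),np.median(W[m],0))
    m=near(C[0],C[1],.06)&(W[...,2]>.185)&(W[...,2]<.203)&(sat<30)
    p=W[m];print(n,"disc",m.sum(),cv2.minEnclosingCircle((p[:,:2]*1000).astype(np.float32)),p.mean(0))
    m=near(M[0],M[1],.11)&(W[...,2]>.062)&(W[...,2]<.078)&(mx>110)
    print(n,"fork",m.sum(),rect(W[m]),np.median(W[m],0))
    m=near(M[0],M[1],.12)&(W[...,2]>.007)&(W[...,2]<.024)
    print(n,"base",m.sum(),rect(W[m]),np.median(W[m],0))
E
```

```text
[0.48168487 0.05186755 0.07      ] [ 0.6235289  -0.15319219  0.194     ]
top grip 277 (array([475.3,  53.2]), array([58.4, 22.4]), np.float32(56.635742)) [0.47602705 0.05296887 0.19563464]
top disc 433 ((623.0985717773438, -154.0791778564453), 26.022876739501953) [ 0.62290098 -0.15415593  0.19474437]
top fork 693 (array([479.9,  54. ]), array([89.2, 98.6]), np.float32(-86.79188)) [0.4724139  0.03982792 0.07120206]
top base 1562 (array([485.9,  59.7]), array([219.8, 194.6]), np.float32(40.127525)) [0.46119331 0.04901081 0.01468367]
side grip 142 (array([473.8,  47.7]), array([53.7, 23.6]), np.float32(57.276653)) [0.47218396 0.04307315 0.19645122]
side disc 270 ((624.7289428710938, -154.64796447753906), 28.307613372802734) [ 0.62341284 -0.15753025  0.19568165]
side fork 551 (array([480.8,  51.9]), array([ 89.9, 102.3]), np.float32(-86.13335)) [0.46859132 0.03187433 0.07186863]
side base 1268 (array([489.6,  30.1]), array([197.9, 213.1]), np.float32(-12.730596)) [0.45682143 0.02332217 0.01574573]
```

```bash
cat > go.py <<'E'
import sys,numpy as np
from scipy.spatial.transform import Rotation as Ro
from workcell import r
s=r.get_state(); R=Ro.from_rotvec(s["tool_rot"]).as_matrix(); p=np.array(s["eef_pos"])
yaw=np.degrees(np.arctan2(R[1,0],R[0,0]))
print("t",round(s["time"],2),"tcp",p.round(4),"zdir",R[:,2].round(3),"xyaw",yaw.round(2),"q",np.round(s["joint_positions"],2),"gap",round(float(s["finger_gap"]),3),"F",np.round(s["contact_force"],1),"T",np.round(s["wrist_torque"],2))
if len(sys.argv)>1:
    g=np.array([float(a) for a in sys.argv[1:4]]); print("offset",(R.T@(g-p)).round(4))
    for y in(float(sys.argv[4]),float(sys.argv[4])+180): print("twist to",y,((yaw-y+180)%360-180).round(1))
E
python3 go.py .475 .053 .26 56.6
```

```text
t 0.15 tcp [0.3227 0.6485 0.2304] zdir [-0.001 -0.002 -1.   ] xyaw 153.55 q [-1.2   0.59  0.05  1.61 -0.03  0.94 -0.03] gap 1.0 F [0.5 0.6 0.5] T [-0.04  0.01  0.06]
offset [-0.4016 -0.4654 -0.0287]
twist to 56.6 96.9
twist to 236.6 -83.1
```

```bash
python3 -m crank '{"offset":[[0,0,-0.03],[-0.402,-0.465,-0.03],[-0.402,-0.465,-0.03],[-0.402,-0.465,-0.03],[-0.402,-0.465,-0.03],[-0.402,-0.465,-0.03],[-0.402,-0.465,-0.03],[-0.402,-0.465,-0.03],[-0.402,-0.465,-0.03],[-0.402,-0.465,-0.03],[-0.402,-0.465,-0.03],[-0.402,-0.465,-0.03],[-0.402,-0.465,-0.03],[-0.402,-0.465,-0.03],[-0.402,-0.465,-0.03],[-0.402,-0.465,-0.03],[-0.402,-0.465,-0.03],[-0.402,-0.465,-0.03],[-0.402,-0.465,-0.03],[-0.402,-0.465,-0.03]],"twist":[0,-83,-83,-83,-83,-83,-83,-83,-83,-83,-83,-83,-83,-83,-83,-83,-83,-83,-83,-83],"jaw":[1,1,1,1,1,1,1,1,1,1,1,1,1,1,1,1,1,1,1,1]}' 60; python3 go.py .475 .053 .155 56.6
python3 - <<'E'
from workcell import viewer
import cv2
cv2.imwrite("pics/w2.png",viewer.get_image("wrist")["img"])
cv2.imwrite("pics/s2.png",viewer.get_image("side")["img"])
E
```

```text
time: 2.15
eef_pos: [0.4753, 0.054, 0.2612]
tool_rot: [1.49, -2.764, 0.001]
contact_force: [-0.5, 0.2, 0.3]
finger_gap: 1.0
t 2.15 tcp [0.4753 0.054  0.2612] zdir [-0.001 -0.001 -1.   ] xyaw -123.35 q [-0.09  0.25 -0.15  2.11  0.05  0.79  2.29] gap 1.0 F [-0.5  0.2  0.3] T [-0.01  0.04 -0.06]
offset [ 0.0008 -0.0002  0.1062]
twist to 56.6 -180.0
twist to 236.6 0.0
```

View pics/w2.png

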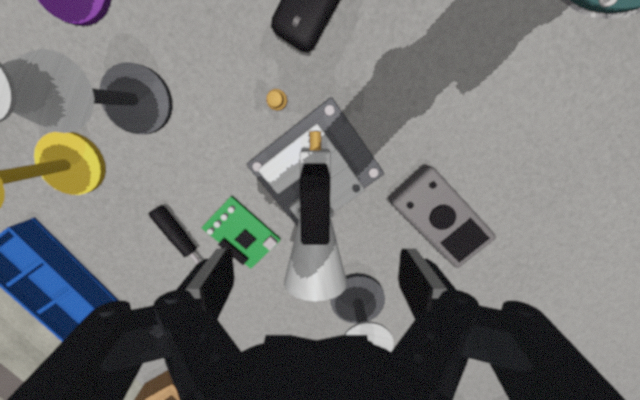

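View pics/s2.png

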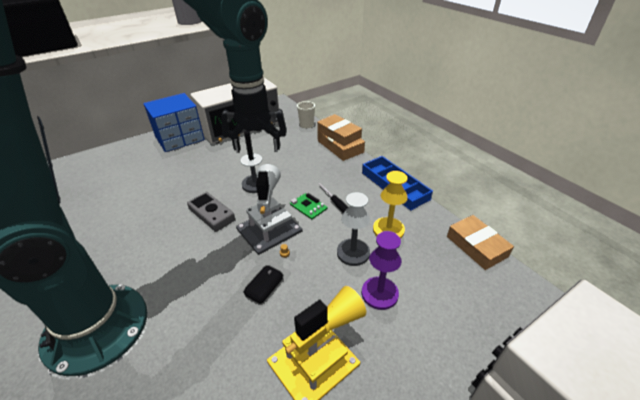

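The wrist view shows the bar at column 315, midway between the fingers (about 230 and 402) and running along the tool. I'll go down and close.

```bash
python3 -m crank '{"offset":[[0,0,0.03],[0,0,0.06],[0,0,0.09],[0,0,0.106],[0,0,0.106],[0,0,0.106],[0,0,0.106],[0,0,0.106],[0,0,0.106],[0,0,0.106],[0,0,0.106],[0,0,0.106],[0,0,0.106],[0,0,0.106]],"twist":[0,0,0,0,0,0,0,0,0,0,0,0,0,0],"jaw":[1,1,1,1,1,1,-1,-1,-1,-1,-1,-1,-1,-1]}' 60; python3 go.py .475 .053 .155 3.4
python3 - <<'E'
from workcell import viewer
import cv2
cv2.imwrite("pics/w3.png",viewer.get_image("wrist")["img"])
E
```

```text
time: 3.65
eef_pos: [0.476, 0.0533, 0.1559]
tool_rot: [1.489, -2.766, 0.003]
contact_force: [-0.1, -1.0, 5.8]
finger_gap: 0.271
t 3.65 tcp [0.476  0.0533 0.1559] zdir [ 0.    -0.002 -1.   ] xyaw -123.41 q [-0.11  0.41 -0.12  2.21  0.1   0.53  2.25] gap 0.271 F [-0.1 -1.   5.8] T [-0.12  0.14  0.08]
offset [0.0008 0.0007 0.0009]
twist to 3.4 -126.8
twist to 183.4 53.2
```

View pics/w3.png

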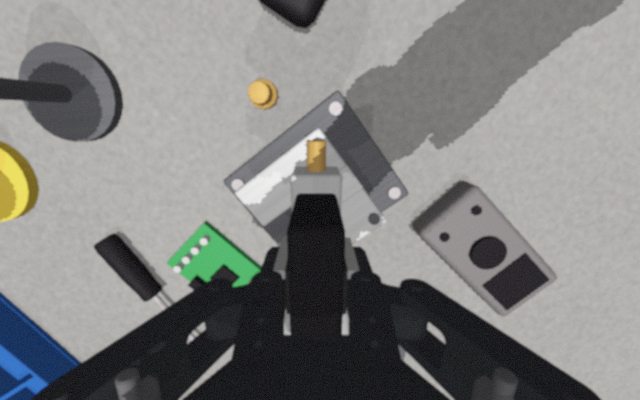

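Gripped: the opening is 0.271 × 85 ≈ 23 mm, as the bar's thickness requires. Now I'll turn to the slot.

```bash
python3 -m crank '{"offset":[[0,0,0],[0,0,0],[0,0,0],[0,0,0],[0,0,0],[0,0,0],[0,0,0],[0,0,0],[0,0,0],[0,0,0],[0,0,0],[0,0,0],[0,0,0],[0,0,0]],"twist":[5,10,15,20,25,30,35,40,45,49,52,53.2,53.2,53.2],"jaw":[-1,-1,-1,-1,-1,-1,-1,-1,-1,-1,-1,-1,-1,-1]}' 80; python3 go.py .475 .053 .155 3.4
python3 - <<'E'
from workcell import viewer
import cv2
from h import *
for n in ("top","side","wrist"):
    d=viewer.get_image(n); np.savez(n+"4.npz",**d); a=d["img"]
    if n=="top": a=cv2.resize(a[190:310,230:390],None,fx=4,fy=4,interpolation=cv2.INTER_CUBIC)
    if n=="side": a=cv2.resize(a[100:275,180:380],None,fx=3,fy=3,interpolation=cv2.INTER_CUBIC)
    cv2.imwrite(f"pics/{n}4.png",a)
E
```

```text
time: 5.1
eef_pos: [0.4764, 0.0528, 0.156]
tool_rot: [-0.093, 3.139, -0.003]
contact_force: [1.3, -3.2, 2.3]
finger_gap: 0.27
t 5.1 tcp [0.4764 0.0528 0.156 ] zdir [ 0.001 -0.002 -1.   ] xyaw -176.62 q [-0.31  0.41  0.14  2.22 -0.11  0.52  1.54] gap 0.27 F [ 1.3 -3.2  2.3] T [-0.46 -0.16 -0.02]
offset [0.0013 0.0003 0.001 ]
twist to 3.4 180.0
twist to 183.4 -0.0
```

View pics/top4.png

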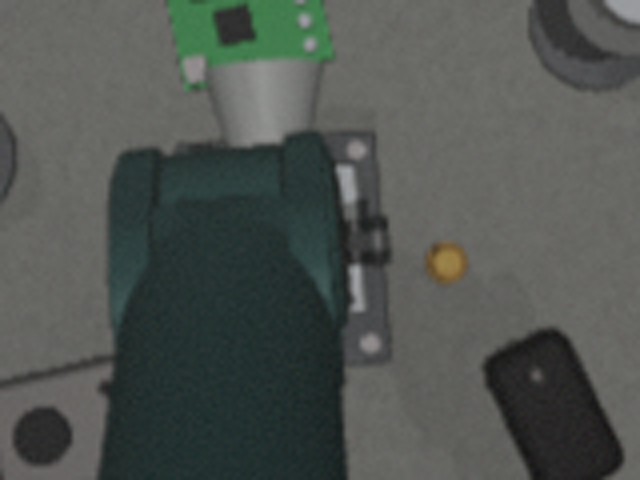

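View pics/side4.png

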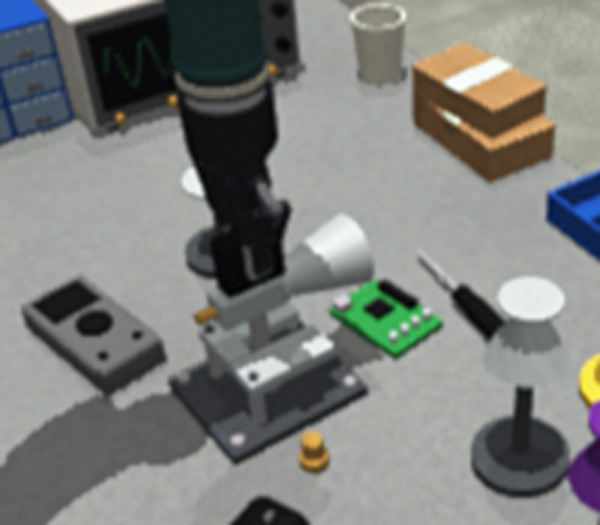

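View pics/wrist4.png

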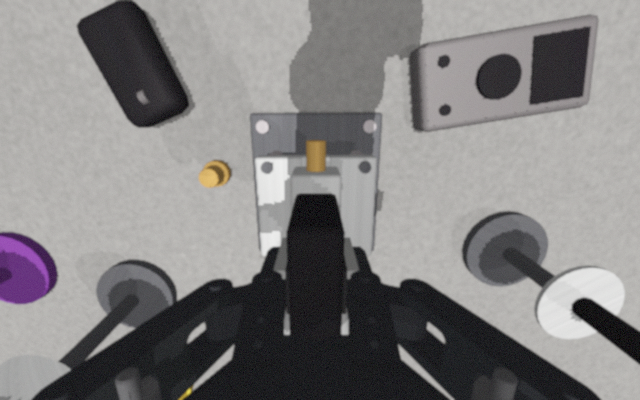

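The wrist view shows the base plate from column 251 to 381 (centre 316) square with the bar at column 316, so it is aligned. I'll raise slowly at first and watch the force.

```bash
python3 -m crank '{"offset":[[0,0,-0.005],[0,0,-0.01],[0,0,-0.015],[0,0,-0.02],[0,0,-0.024],[0,0,-0.024]],"twist":[0,0,0,0,0,0],"jaw":[-1,-1,-1,-1,-1,-1]}' 80; python3 go.py .476 .053 .209 3.4
```

```text
time: 5.85
eef_pos: [0.4763, 0.0528, 0.1805]
tool_rot: [-0.093, 3.139, -0.003]
contact_force: [1.8, -3.4, -3.8]
finger_gap: 0.271
t 5.85 tcp [0.4763 0.0528 0.1805] zdir [ 0.002 -0.002 -1.   ] xyaw -176.62 q [-0.32  0.37  0.15  2.2  -0.09  0.58  1.52] gap 0.271 F [ 1.8 -3.4 -3.8] T [-0.51 -0.38 -0.03]
offset [ 0.0002  0.0002 -0.0285]
twist to 3.4 180.0
twist to 183.4 -0.0
```

Free lift: about 4 to 5 N, which is the head's weight, and now 24 mm up, past where it would block. I'll go on to about 52 mm.

```bash
python3 -m crank '{"offset":[[0,0,-0.006],[0,0,-0.012],[0,0,-0.018],[0,0,-0.024],[0,0,-0.028],[0,0,-0.028],[0,0,-0.028]],"twist":[0,0,0,0,0,0,0],"jaw":[-1,-1,-1,-1,-1,-1,-1]}' 80; python3 go.py .476 .053 .196 -54.3
python3 - <<'E'
from workcell import viewer
import cv2
from h import *
for n in ("side","wrist"):
    d=viewer.get_image(n); np.savez(n+"5.npz",**d); a=d["img"]
    if n=="side": a=cv2.resize(a[100:275,180:380],None,fx=3,fy=3,interpolation=cv2.INTER_CUBIC)
    cv2.imwrite(f"pics/{n}5.png",a)
E
```

```text
time: 6.55
eef_pos: [0.4763, 0.0528, 0.2087]
tool_rot: [-0.093, 3.138, -0.003]
contact_force: [3.2, -3.5, -4.6]
finger_gap: 0.272
t 6.55 tcp [0.4763 0.0528 0.2087] zdir [ 0.002 -0.002 -1.   ] xyaw -176.62 q [-0.34  0.32  0.16  2.18 -0.08  0.65  1.51] gap 0.272 F [ 3.2 -3.5 -4.6] T [-0.48 -0.47 -0.06]
offset [0.0003 0.0003 0.0127]
twist to -54.3 -122.3
twist to 125.7 57.7
```

View pics/side5.png

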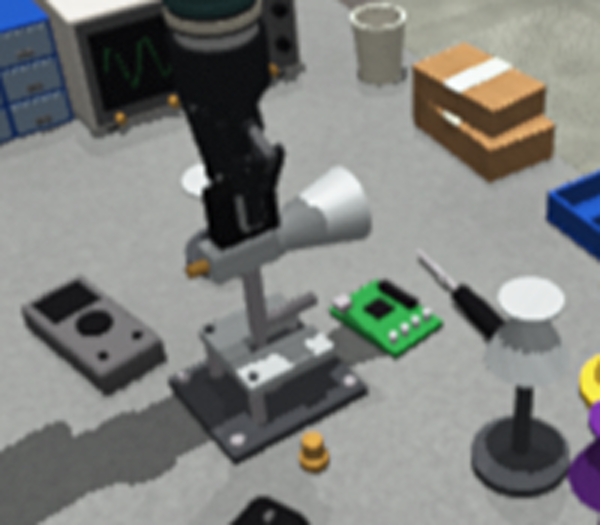

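The finger (crop 300,310) is now clear above the fork plate. The axis-to-cone bearing is atan2(-0.207, 0.1475) = -54.6°, so I twist +58.

```bash
python3 -m crank '{"offset":[[0,0,0],[0,0,0],[0,0,0],[0,0,0],[0,0,0],[0,0,0],[0,0,0],[0,0,0],[0,0,0],[0,0,0],[0,0,0],[0,0,0],[0,0,0],[0,0,0],[0,0,0]],"twist":[5,10,15,20,25,30,35,40,45,50,54,57,58,58,58],"jaw":[-1,-1,-1,-1,-1,-1,-1,-1,-1,-1,-1,-1,-1,-1,-1]}' 80; python3 go.py .476 .053 .196 -54.6
python3 - <<'E'
from workcell import viewer
import cv2
from h import *
for n in ("side","wrist","top"):
    d=viewer.get_image(n); np.savez(n+"6.npz",**d); a=d["img"]
    if n=="side": a=cv2.resize(a[100:275,180:380],None,fx=3,fy=3,interpolation=cv2.INTER_CUBIC)
    if n=="top": a=cv2.resize(a[150:310,230:430],None,fx=4,fy=3.75,interpolation=cv2.INTER_CUBIC)
    cv2.imwrite(f"pics/{n}6.png",a)
E
```

```text
time: 8.15
eef_pos: [0.4759, 0.052, 0.2081]
tool_rot: [1.441, 2.789, -0.003]
contact_force: [3.0, -5.1, -5.0]
finger_gap: 0.272
t 8.15 tcp [0.4759 0.052  0.2081] zdir [ 0.001 -0.003 -1.   ] xyaw 125.35 q [-0.54  0.34  0.43  2.19 -0.23  0.65  0.66] gap 0.272 F [ 3.  -5.1 -5. ] T [-0.76 -0.48 -0.08]
offset [0.0008 0.0006 0.0121]
twist to -54.6 180.0
twist to 125.4 -0.0
```

View pics/side6.png

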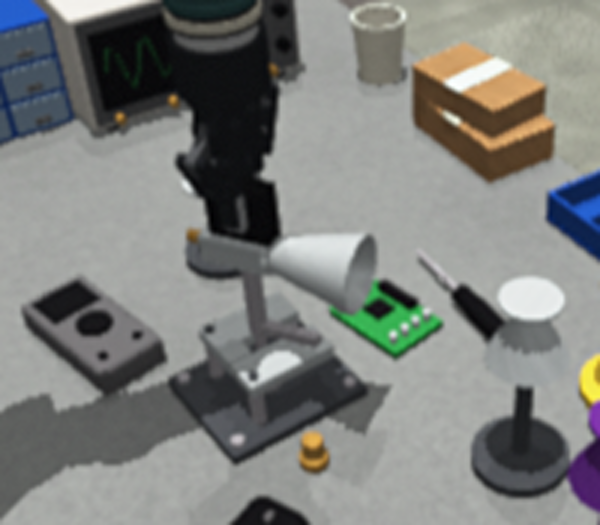

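View pics/top6.png

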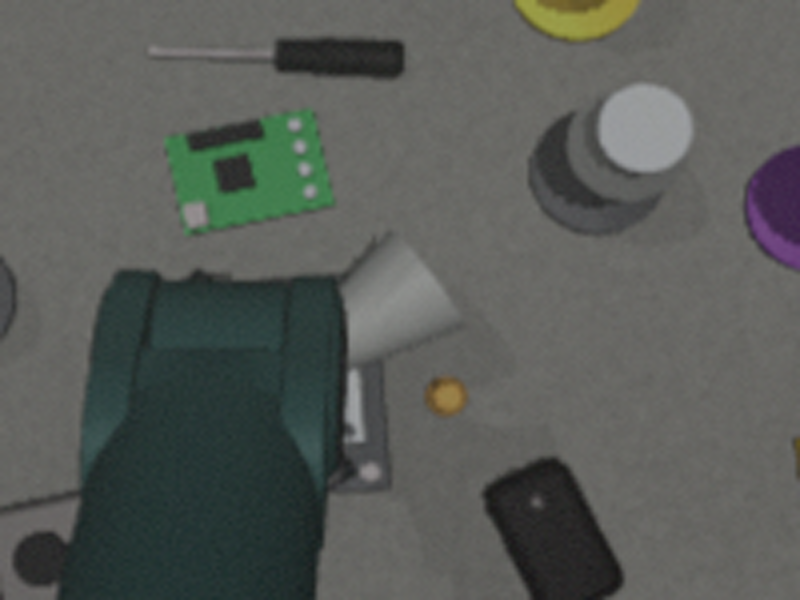

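The horn in both views points at the silver cone. I'll lower about 12 mm to the plate, with the finger resting at TCP z ≈ 0.196.

```bash
python3 -m crank '{"offset":[[0,0,0.003],[0,0,0.006],[0,0,0.009],[0,0,0.011],[0,0,0.012],[0,0,0.0125],[0,0,0.0125]],"twist":[0,0,0,0,0,0,0],"jaw":[-1,-1,-1,-1,-1,-1,-1]}' 80; python3 go.py .476 .053 .196 -54.6
```

```text
time: 9.0
eef_pos: [0.476, 0.052, 0.196]
tool_rot: [1.441, 2.789, -0.003]
contact_force: [1.2, -4.0, 1.5]
finger_gap: 0.278
t 9.0 tcp [0.476 0.052 0.196] zdir [ 0.001 -0.003 -1.   ] xyaw 125.35 q [-0.53  0.36  0.42  2.2  -0.24  0.62  0.68] gap 0.278 F [ 1.2 -4.   1.5] T [-0.56 -0.21 -0.03]
offset [ 0.0008  0.0006 -0.    ]
twist to -54.6 179.9
twist to 125.4 -0.1
```

The vertical force went from -5 N to +1.5 N at z = 0.196, so the head rests on the plate. Now release and rise.

```bash
python3 -m crank '{"offset":[[0,0,0],[0,0,0],[0,0,0],[0,0,0],[0,0,0],[0,0,0],[0,0,0],[0,0,-0.02],[0,0,-0.05],[0,0,-0.08],[0,0,-0.11],[0,0,-0.13],[0,0,-0.13]],"twist":[0,0,0,0,0,0,0,0,0,0,0,0,0],"jaw":[0,0.3,0.6,1,1,1,1,1,1,1,1,1,1]}' 60; python3 go.py .42 .35 .33 125.4
```

```text
time: 10.3
eef_pos: [0.4778, 0.0525, 0.3288]
tool_rot: [1.439, 2.785, 0.004]
contact_force: [-0.1, -0.2, -0.3]
finger_gap: 1.004
t 10.3 tcp [0.4778 0.0525 0.3288] zdir [ 0.007 -0.001 -1.   ] xyaw 125.34 q [-0.63  0.17  0.49  2.05 -0.1   0.93  0.53] gap 1.004 F [-0.1 -0.2 -0.3] T [ 0.01 -0.04 -0.02]
offset [ 0.2761  0.125  -0.0018]
twist to 125.4 -0.1
twist to 305.4 179.9
```

```bash
python3 -m crank '{"offset":[[0.07,0.03,0],[0.14,0.06,0],[0.21,0.09,0],[0.276,0.125,0],[0.276,0.125,0],[0.276,0.125,0],[0.276,0.125,0],[0.276,0.125,0],[0.276,0.125,0],[0.276,0.125,0]],"twist":[0,0,0,0,0,0,0,0,0,0],"jaw":[1,1,1,1,1,1,1,1,1,1]}'; python3 go.py
python3 - <<'E'
from workcell import viewer
import cv2
from h import *
for n in ("top","side"):
    d=viewer.get_image(n); np.savez(n+"7.npz",**d); a=d["img"]
    W=cloud(d); img=a.astype(int); mx=img.max(-1); sat=mx-img.min(-1)
    near=lambda x,y,R:np.hypot(W[...,0]-x,W[...,1]-y)<R
    m=near(.476,.053,.06)&(W[...,2]>.205)&(W[...,2]<.26)&(mx<75)
    p=W[m]; print(n,"grip",m.sum(),np.median(p,0) if len(p) else None); 
    m&=W[...,2]>np.nanmax(p[:,2])-.012; c,s,ang=rect(W[m]); print(c,s,ang, "top z",np.median(W[m],0)[2])
    m=near(.6235,-.154,.06)&(W[...,2]>.185)&(W[...,2]<.203)&(sat<30)
    p=W[m];C=cv2.minEnclosingCircle((p[:,:2]*1000).astype(np.float32)); print("disc",C)
    v=np.array(C[0])-c; print("bearing",np.degrees(np.arctan2(v[1],v[0])))
    if n=="side": a=cv2.resize(a[100:275,180:380],None,fx=3,fy=3,interpolation=cv2.INTER_CUBIC)
    else: a=cv2.resize(a[150:310,190:430],None,fx=3.3,fy=3.3,interpolation=cv2.INTER_CUBIC)
    cv2.imwrite(f"pics/{n}7.png",a)
E
```

```text
time: 11.3
eef_pos: [0.4207, 0.3476, 0.3278]
tool_rot: [1.444, 2.782, 0.002]
contact_force: [-0.2, -0.4, 0.3]
finger_gap: 0.996
t 11.3 tcp [0.4207 0.3476 0.3278] zdir [ 0.007 -0.002 -1.   ] xyaw 125.15 q [-1.04  0.26  0.32  1.92 -0.09  0.97 -0.06] gap 0.996 F [-0.2 -0.4  0.3] T [0.02 0.05 0.03]
top grip 315 [0.47586462 0.05303691 0.23571503]
[475.6  52.9] [23.8 57.3] -55.314205 top z 0.23571531421091854
disc ((623.4745483398438, -153.91053771972656), 26.28333854675293)
bearing -54.434312851554914
side grip 335 [0.47231667 0.04359065 0.22728132]
[473.5  50. ] [22.9 61.7] -59.46542 top z 0.23593206779885606
disc ((626.1118774414062, -157.15248107910156), 28.04933738708496)
bearing -53.62045137532252
```

View pics/top7.png

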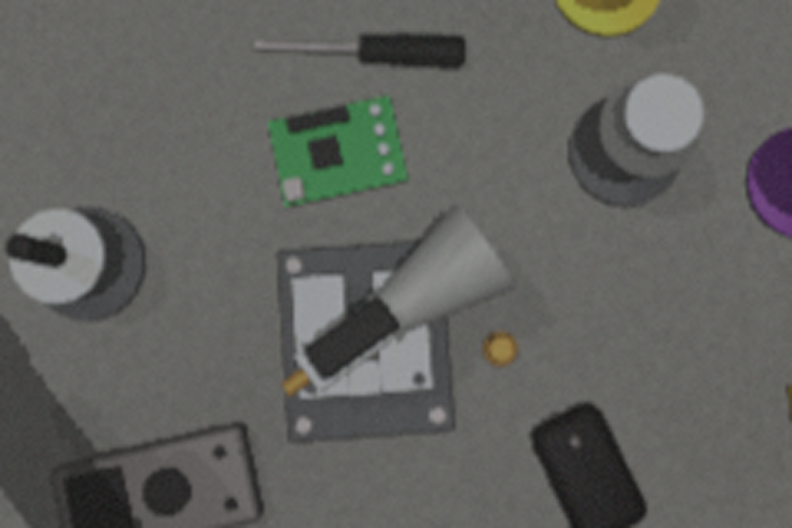

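View pics/side7.png

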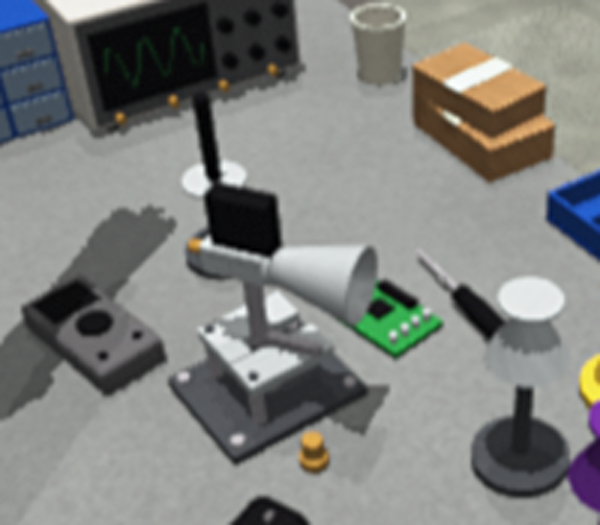

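The bar top rose from 0.1956 to 0.2357 m (lift 0.040). In the top view, which shows the bar's whole top face, the bar lies at -55.3° and the cone at -54.4°, about 4 mm off at the cone. The other things look unmoved and the robot is clear.

```bash
python3 -c "
from workcell import r
r.hand_in()"
```

```text
the job is handed in; nothing more can be done
```

I turned the head about 53° to the slot and raised it 52 mm through. I then turned it 58° towards the silver cone, lowered it onto the fork plate, let go, backed away and handed the job in. The last picture was at 11.3 s of the 38 s allowed, and hand-in reported no verdict.

- **Height:** the grip bar's top rose from 0.1956 to 0.2357 m, a lift of about 0.040 m, so the finger rests on the plate. The vertical force fell to almost nothing on lowering, which agrees.
- **Aim:** in the top view the bar lies at -55.3° and the cone at -54.4°, about 4 mm off at the cone against 25 mm allowed. The side view disagreed: it put the bar at -59.5° and the cone at -53.6°, about 26 mm off. I trusted the top view, because from the side the bar is seen obliquely, its side faces can skew the fit, and the view missed the known disc and turning axis by 3 mm or more. The tool's own angle at release (-54.6°) also supports the top view.
- **Other things:** the cone's disc centre moved less than 1 mm in the top view. The rest of the bench looked unchanged in the pictures, though I did not measure it. The gripper was open and clear with almost no contact force.

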